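# Hook the blue tray out from under the display ledge

### The job

Pick up the red-handled hooked rod, reach it under the pine ledge, drop its hook into the steel eye of the blue tray and pull that tray out towards the open side until it reaches its stop. Then leave the rod lying flat on the counter (the hook may stay in the eye). Move the tray only with the hook, not with the gripper, and leave the green tray and the white mug alone.

Things in the scene. Friction and masses are not known exactly. Their poses are not given: they have to be found in the camera images.
- rod: (mm) Loose hooked rod, 0.13-0.21 kg. Red handle block 70 long, 24 wide, 44 high; origin: centre of its underside. x runs along the 8 mm steel bar (axis at z 34) to the hook, a 9 mm peg pointing down at x 155, from z 38 to 0, level with the underside; z up. Starts lying on handle and peg tip, x within 35 degrees of the direction into the stand.
- blue_tray: (mm) Blue tray with two fixed blue bowls. Origin: centre of its eye, a flat steel ring (hole 32, outer 48, bar 8, hole axis vertical), 16 above the counter, open below. x points level into the stand, z up. Board 110 wide, from x 35 to 240; bowl tops 61 above counter. Starts fully in; slides 110 along -x to a stop against about 2 N friction (3 N at 80 mm/s); stays where left.
- green_tray: (mm) Green tray, same shape and axes, its eye 130 to either side of the blue eye. Over both runs one fixed pine ledge, 310 wide, underside 100 and top 122 above the counter, from x -40 (the open side) to x 60 of the trays' frames; open above behind that. 25 mm posts stand only at its ends, 260 apart inside; the counter in front is clear.
- mug: White ceramic mug standing on the counter near the rod's handle end, 80 mm wide, 85 mm high, with a side handle. Origin: centre of its underside, z up. A bystander.
Mind the look-alikes: they are no part of the job. Several things have the shape of the rod; the one meant has the colours described above.

How it is judged:
By the outcome, as a careful person would: the job done as asked, in the order asked, and still so for the second after the job is handed in, with the robot touching nothing.
It also fails if it takes over 48 s, if anything falls off the work surface, if the arm or the gripper's body presses on something with over 40 N, if the wrist force passes 120 N, or if a joint passes its speed limit or range.

### The arm

A 6-joint arm with a two-finger parallel gripper is mounted at the origin on the work surface. World frame = base frame: x ahead of the robot, y to its left, z up, the work surface at z = 0. Lengths are in m, angles in rad, forces in N, time in s.
With the tool pointing down it reaches from about 0.35 to 0.775 m from the base axis. Payload 5.5 kg.
Tool frame: the origin (TCP) lies on the centre line of the jaws, within the pads' length; the fingertips stand 11 mm ahead of it and the grasp point (between the pads) lies 8 mm behind it; z points along the fingers, y is the line along which they close (so a half turn about z gives the same grasp; the last joint's range is limited). The gripper opens to 85 mm and grips with 20 to 120 N. Pads are 22 mm wide; open, the fingers measure 114 mm over their backs; the gripper's body (76 mm by 85 mm) begins 54 mm behind the grasp point. The pads swing forward as they close: fully open they stand 13 mm farther back than shut.
Start: joints at [1.119, 0.313, 0.046, 1.304, 0, 1.431], TCP at [0.176, 0.547, 0.208] pointing down, gripper open.
Joint ranges: [-2.76, 2.76], [-0.86, 1.69], [-1.03, 1.26], [-2.2, 2.34], [-1.47, 1.5], [-3.14, 3.14]. Speed limits (rad/s): [2.57, 2.57, 3.14, 3.14, 3.14, 3.14].

### API

Orientations are given as a unit quaternion [w, x, y, z].
In Python, from workcell import get_state, eyes, env gives the robot as it stands.
- The arm moves only by the shell command python3 -m inch 'ROWS' [OPENING] [FORCE]. ROWS is JSON, one flat list of numbers, 4 for each row, row after row: the shift along the tool's x, y, z in cm, then the turn about the tool's z in rad. A call has exactly 5 rows; each row shifts and turns the commanded pose from where the row before left it, along the tool's axes as they then stand; what a row does not reach is not made up. A row lasts 1/12 s, in which the tool goes at most 41.7 mm and 7.16 degrees, less where a joint would pass 70% of its speed; a pose out of reach is approached as far as the arm can. A call is refused whole if a number of a shift passes 4.17 or a number of a turn 0.125, either way. A call with a gripper value outside its range is refused whole. OPENING is the opening, from -1 (shut) to 1 (fully open), set as the call begins (- or left out, the last holds). The fingers move at their own pace and stop on an object; FORCE is the grip in N (left out, the last holds). Time passes only in rows, so rows that do not move let the fingers close, or fill a call up. It gives the time, the measured TCP pose, the force, the opening and the grip force at its end, in the units of the state.
- get_state(): the state, without advancing time (a new reading comes with each control period).
- eyes.read_camera(name): name is "scene" or "top" or "wrist"; returns the picture (480x640x3 uint8, red, green, blue); there is no depth.
- eyes.camera_info(name): a dict with "fovy" (degrees; the focal length in pixels is half the picture's height over the tangent of half this angle, whatever the lens; pixels are square), "cx", "cy" (the principal point, pixels), "xyz" and "orientation" of the camera in the world. Camera axes: x right, y down, z forward; pixel columns grow to the right and rows downward; lengths in m; the calibration is good to about 2 mm. A picture is of the moment at which its call begins: read the wrist's pose just before it. camera_info takes no time and is no camera call; for the wrist camera it gives the pose at the moment of the call.
- env.hand_in(): hands the job in; it is judged then, once.
The state is a dict: "clock": time; "joint_pos": joint angles; "qvel": joint speeds; "tau": joint torques, N m; "tcp_pos": TCP position; "orientation": TCP orientation; "wrist_force": force on the tool from outside, world axes, zero at the start; "ft_torque": the same for the moment, N m; "finger_gap": finger opening in m; "grip_force": force on a finger pad.
Only numpy, scipy, OpenCV 4.12 (cv2) and the standard library are available. Lean on these libraries where they do the work, as an engineer would, in place of code of your own. Each camera call takes 0.05 s, during which the arm holds its last target. There are 200 camera calls.

## Working session

There is one attempt and no reset: what is moved stays moved. The work goes in short steps, Python scripts to look and compute and a shell command to move; the robot and the scene stay as the last step left them, time stands still between calls to the robot, and variables do not carry over. Pictures are saved under pics/ and viewed, at most 12 in all, crops included, and the job is handed in when it is done.

```bash
mkdir -p pics; ls; python3 - <<'E'
from workcell import get_state, eyes, env
import cv2
for n in ("scene","top"):
    im=eyes.read_camera(n); cv2.imwrite(f"pics/{n}0.png",im[:,:,::-1]); print(n,eyes.camera_info(n))
print(eyes.camera_info("wrist")); print(get_state())
E
```

```text
pics
scene {'fovy': 45.78614092503971, 'cx': 319.0940098124925, 'cy': 237.213907110852, 'xyz': array([1.3038383 , 0.28090621, 1.11304429]), 'orientation': array([-0.18098662,  0.46049445,  0.81037554, -0.31381552])}
top {'fovy': 51.386537400645615, 'cx': 323.71553334004653, 'cy': 236.08520325695417, 'xyz': array([ 0.39134615, -0.22761533,  1.03087481]), 'orientation': array([ 0.02979395, -0.70024151,  0.71266721, -0.02965802])}
{'fovy': 61.217134724762715, 'cx': 322.90902397391267, 'cy': 232.04151027000674, 'xyz': array([0.11148232, 0.5686847 , 0.3737922 ]), 'orientation': array([0.11037548, 0.80073562, 0.58340536, 0.0792333 ])}
{'clock': 0.1, 'joint_pos': array([1.11937030e+00, 3.13917256e-01, 4.50809738e-02, 1.30359733e+00,
       5.06524351e-05, 1.43120032e+00]), 'qvel': array([-1.99140536e-03, -3.09924479e-03,  1.77262351e-03,  6.77504229e-04,
       -8.25183719e-04,  1.42687448e-05]), 'tau': array([ 3.59009093e-03, -4.81726527e+01,  2.99243331e+01,  1.27465610e-02,
       -1.07879255e-04, -9.25518968e-07]), 'tcp_pos': array([0.17618343, 0.54682242, 0.2068979 ]), 'orientation': array([-2.62640709e-04,  1.55284046e-01,  9.87869523e-01, -7.75781671e-04]), 'wrist_force': array([-0.61270645, -0.31349081,  0.48442724]), 'ft_torque': array([0.01346998, 0.03964234, 0.04763783]), 'grip_force': 0.0, 'finger_gap': 0.08527314727087446}
```

View pics/top0.png

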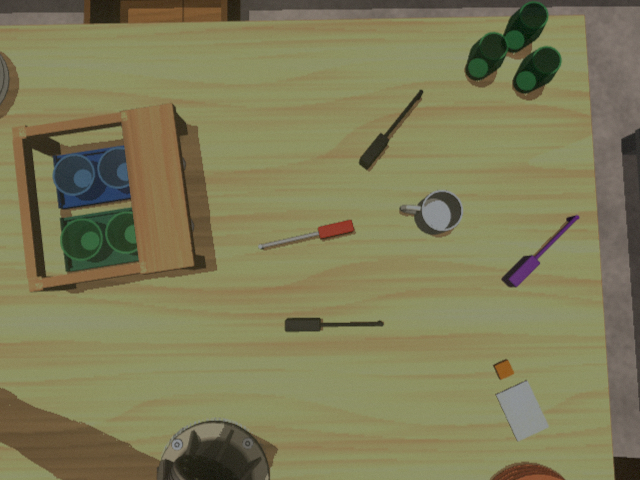

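View pics/scene0.png

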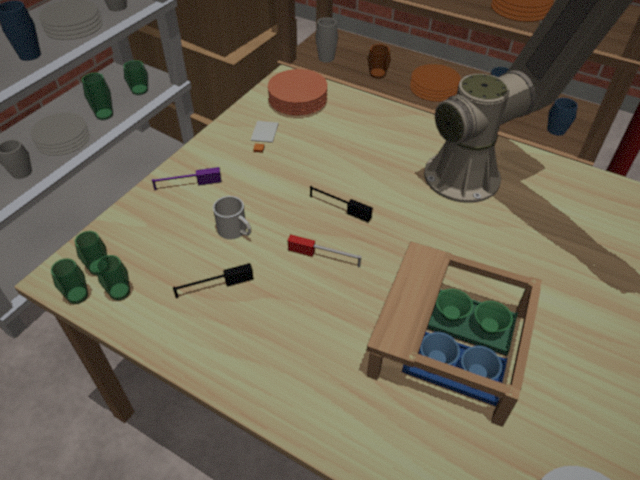

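The look-alikes in the top view are black rods at (374,150) and (303,324), a purple rod at (520,270), and the red-handled steel rod at (337,230), hook at (262,246). I choose the red one. The blue tray is under the left part of the ledge, with its eye possibly at (183,163). Next: one close crop of both, plus measurements.

```bash
cat > h.py <<'E'
import numpy as np, cv2
from scipy.spatial.transform import Rotation as R
from workcell import get_state, eyes, env
def ray(n,p,info=None):
    c=info or eyes.camera_info(n); f=240/np.tan(np.radians(c['fovy'])/2)
    q=c['orientation']; d=R.from_quat([q[1],q[2],q[3],q[0]]).apply([(p[0]-c['cx'])/f,(p[1]-c['cy'])/f,1])
    return np.array(c['xyz']),d
def onz(n,p,z,info=None):
    o,d=ray(n,p,info); return (o+d*(z-o[2])/d[2])
def proj(n,P,info=None):
    c=info or eyes.camera_info(n); f=240/np.tan(np.radians(c['fovy'])/2)
    q=c['orientation']; v=R.from_quat([q[1],q[2],q[3],q[0]]).inv().apply(np.array(P)-c['xyz'])
    return np.array([c['cx']+f*v[0]/v[2],c['cy']+f*v[1]/v[2]])
E
python3 - <<'E'
from h import *
t=cv2.imread('pics/top0.png'); s=cv2.imread('pics/scene0.png')
a=cv2.resize(t[95:265,115:365],None,fx=3.2,fy=3.2,interpolation=cv2.INTER_CUBIC); cv2.imwrite('pics/c1.png',a)
for n,im in(("top",t),("scene",s)):
    b,g,r=[im[:,:,i].astype(int) for i in range(3)]
    m=((r>110)&(g<70)&(b<70)).astype(np.uint8)
    k,l,st,ce=cv2.connectedComponentsWithStats(m)
    for i in range(1,k):
        if st[i,4]>100: print(n,ce[i],st[i],cv2.minAreaRect(np.argwhere(l==i)[:,::-1].astype(np.float32)))
E
```

```text
top [335.41818182 228.70649351] [318 220  36  18 385] ((335.4325866699219, 228.70785522460938), (11.168023109436035, 34.403507232666016), 77.00537872314453)
scene [435.67711172  77.64441417] [412  65  48  25 734] ((435.5, 77.0), (47.0, 24.0), -0.0)
scene [301.06508876 240.57988166] [288 235  27  12 169] ((301.0882568359375, 240.64706420898438), (26.19384765625, 6.5484619140625), 14.03624439239502)
```

View pics/c1.png

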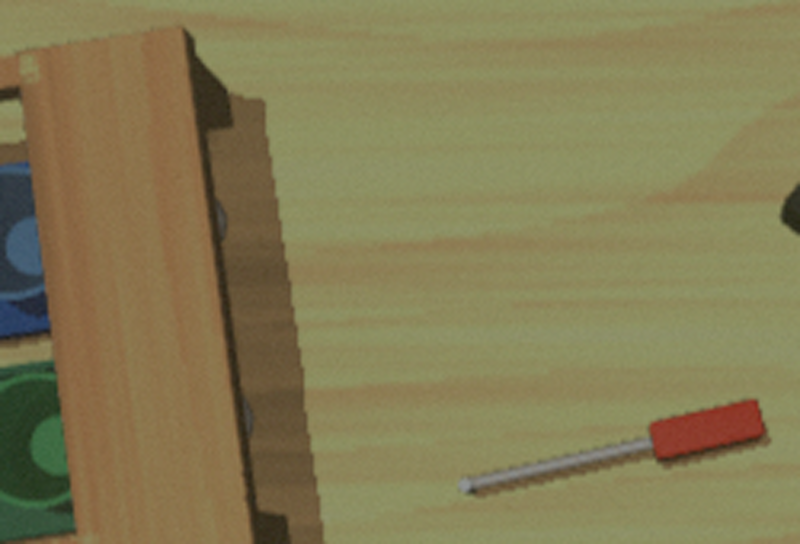

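The crop confirms it: red handle and steel bar, hook tip at top-camera pixel (260.6,247.2). The eyes' outer rims just show at (184,163) blue and (193,225) green. The ledge corners are at (172,104) and (193,267).

```bash
python3 - <<'E'
from h import *
np.set_printoptions(precision=4,suppress=True)
H=onz('top',(335.4,228.7),.044); K=onz('top',(260.6,247.2),.038)
print('handle',H,'hook',K,'dist',np.linalg.norm((H-K)[:2]),'scene handle',onz('scene',(301.1,240.6),.044))
d=(K-H)[:2]; print('rod yaw',np.degrees(np.arctan2(d[1],d[0])))
C=[onz('top',p,.122) for p in((172.2,103.8),(193,267),(144,274),(123.5,111))]
for c in C: print('ledge',c)
print([np.linalg.norm(C[i]-C[(i+1)%4]) for i in range(4)])
S=[onz('scene',p,.122) for p in((413,245),(451,258),(418,358),(370,346))]
print('scene ledge',S)
w=C[0]-C[1]; print('ledge lateral dir',np.degrees(np.arctan2(w[1],w[0])))
B=onz('top',(184.4,163.1),.016);G=onz('top',(192.8,225.3),.016)
print('eye rims',B,G,np.linalg.norm(B-G))
s=get_state();q=s['orientation'];Rm=R.from_quat([q[1],q[2],q[3],q[0]]).as_matrix();print(Rm)
E
```

```text
handle [ 0.4889 -0.2516  0.044 ] hook [ 0.455  -0.1019  0.038 ] dist 0.15347391145055256 scene handle [ 0.4932 -0.2479  0.044 ]
rod yaw 102.73580755215055
ledge [0.7213 0.0509 0.122 ]
ledge [0.4157 0.0107 0.122 ]
ledge [0.4046 0.0997 0.122 ]
ledge [0.7091 0.1418 0.122 ]
[np.float64(0.3082056512054182), np.float64(0.08969970656974431), np.float64(0.3074211141440494), np.float64(0.09171912521311144)]
scene ledge [array([0.4298, 0.0223, 0.122 ]), array([0.4216, 0.1136, 0.122 ]), array([0.6996, 0.1551, 0.122 ]), array([0.7239, 0.0609, 0.122 ])]
ledge lateral dir 7.509091604482919
eye rims [0.6334 0.0572 0.016 ] [0.5038 0.0392 0.016 ] 0.13088034534886858
[[-0.9518  0.3068 -0.0008]
 [ 0.3068  0.9518 -0.0015]
 [ 0.0003 -0.0016 -1.    ]]
```

```bash
python3 -m inch '[0,0,-0.5,0.104,0,0,-0.5,0.104,0,0,-0.5,0.104,0,0,-0.5,0.104,0,0,-0.5,0.104]' && python3 -m inch '[0,0,-0.5,0.104,0,0,-0.5,0.104,0,0,-0.5,0.104,0,0,-0.5,0.104,0,0,-0.5,0.104]'
cat >> h.py <<'E'
def togo(x,y,z,yaw=None):
    "remaining shift in tool axes (cm) and turn about tool z (rad) to TCP x,y,z with tool x at yaw deg"
    s=get_state();q=s['orientation'];M=R.from_quat([q[1],q[2],q[3],q[0]]).as_matrix()
    a=np.degrees(np.arctan2(M[1,0],M[0,0])); d=M.T@(np.array([x,y,z])-s['tcp_pos'])*100
    print('tcp',s['tcp_pos'].round(4),'yaw',a.round(2),'togo cm',d.round(2),'turn',None if yaw is None else np.radians((a-yaw+180)%360-180).round(3),'F',s['wrist_force'].round(1),'gap',round(s['finger_gap'],4),'t',s['clock'])
E
python3 -c "
from h import *
togo(.42,.1,.26,102.7)
togo(.489,-.252,.15,102.7)"
```

```text
clock: 0.52
tcp_pos: [0.1763, 0.547, 0.2324]
orientation: [-0.0, 0.406, 0.914, -0.001]
wrist_force: [-0.4, 0.3, 0.1]
finger_gap: 0.0857
grip_force: 0.0
clock: 0.93
tcp_pos: [0.1763, 0.547, 0.2574]
orientation: [0.0, 0.628, 0.779, -0.001]
wrist_force: [-0.3, -0.5, 0.3]
finger_gap: 0.0853
grip_force: 0.0
tcp [0.1763 0.547  0.2574] yaw 102.25 togo cm [-48.86  14.33  -0.23] turn -0.008 F [-0.3 -0.5  0.3] gap 0.0853 t 0.9333
tcp [0.1763 0.547  0.2574] yaw 102.25 togo cm [-84.71  13.61  10.8 ] turn -0.008 F [-0.3 -0.5  0.3] gap 0.0853 t 0.9333
```

```bash
for i in 1 2 3; do python3 -m inch '[-3.26,0.95,0,0,-3.26,0.95,0,0,-3.26,0.95,0,0,-3.26,0.95,0,0,-3.26,0.95,0,0]' | tail -3; done
for i in 1 2; do python3 -m inch '[-3.58,-0.07,0,0,-3.58,-0.07,0,0,-3.58,-0.07,0,0,-3.58,-0.07,0,0,-3.58,-0.07,0,0]' | tail -1; done
python3 -c "
from h import *
togo(.489,-.252,.15,102.7)
ci=eyes.camera_info('wrist'); im=eyes.read_camera('wrist'); cv2.imwrite('pics/w1.png',im[:,:,::-1])
print(ci,proj('wrist',(.6275,.079,.016),ci),proj('wrist',(.489,-.252,.044),ci),proj('wrist',(.455,-.102,.038),ci))"
```

```text
wrist_force: [0.2, 0.6, 0.1]
finger_gap: 0.0855
grip_force: 0.0
wrist_force: [0.4, 0.8, -0.7]
finger_gap: 0.0855
grip_force: 0.0
wrist_force: [0.6, -0.6, -0.4]
finger_gap: 0.0855
grip_force: 0.0
grip_force: 0.0
grip_force: 0.0
tcp [ 0.4924 -0.2517  0.2572] yaw 102.53 togo cm [ 0.04 -0.34 10.72] turn -0.003 F [0.1 0.  0.7] gap 0.0853 t 3.0167
{'fovy': 61.217134724762715, 'cx': 322.90902397391267, 'cy': 232.04151027000674, 'xyz': array([ 0.47792388, -0.18449871,  0.42414969]), 'orientation': array([0.13503611, 0.98481205, 0.10817547, 0.01444123])} [ 571.22494785 -166.0818853 ] [319.17420911 193.51093512] [318.04808862  15.46393549]
```

View pics/w1.png

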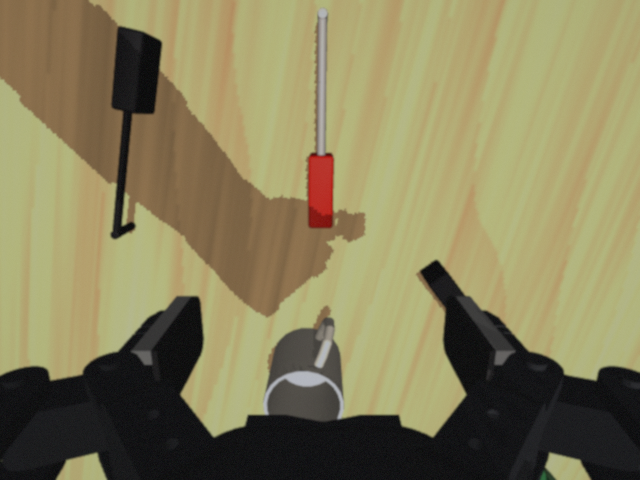

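The view confirms the red handle at rows 153–228 near (320,190), the hook at (322,13), and the mug behind it with its handle tip at about (328,322). I'll check mug clearance and refine the handle position.

```bash
python3 - <<'E'
from h import *
np.set_printoptions(precision=4,suppress=True)
ci={'fovy':61.217134724762715,'cx':322.909,'cy':232.0415,'xyz':np.array([.47792388,-.18449871,.42414969]),'orientation':np.array([.13503611,.98481205,.10817547,.01444123])}
im=cv2.imread('pics/w1.png').astype(int); m=(im[:,:,2]>90)&(im[:,:,1]<60)&(im[:,:,0]<60)
p=np.argwhere(m)[:,::-1].astype(np.float32); print(cv2.minAreaRect(p),len(p))
back=onz('w',(320.3,227.5),.044,ci); hook=onz('w',(322,13.5),.038,ci)
print('back end',back,'hook',hook,np.linalg.norm((back-hook)[:2]),'expect .19'); u=(hook-back)/np.linalg.norm((hook-back)[:2])
print('handle centre',back+.035*u,'yaw',np.degrees(np.arctan2(u[1],u[0])))
print('mug rim ctr',onz('top',(441,212),.085),'mug handle tip',onz('top',(401.5,209),.045),'wrist',onz('w',(328,322),.06,ci))
E
```

```text
((320.5, 190.0), (74.0, 23.0), 90.0) 1692
back end [ 0.4972 -0.2843  0.044 ] hook [ 0.458  -0.0998  0.038 ] 0.18868011466739468 expect .19
handle centre [ 0.4899 -0.2501  0.0429] yaw 102.00092396047496
mug rim ctr [ 0.5133 -0.453   0.085 ] mug handle tip [ 0.5259 -0.384   0.045 ] wrist [ 0.5248 -0.3734  0.06  ]
```

```bash
python3 -m inch '[0,-0.06,3.9,0,0,-0.06,3.9,0,0,-0.06,3.9,0,0,-0.06,3.9,0,0,-0.06,3.9,0]'|tail -1; python3 -c "
from h import *
togo(.4895,-.251,.02,102.2)"
```

```text
grip_force: 0.0
tcp [ 0.4892 -0.2502  0.0608] yaw 102.54 togo cm [-0.08  0.01  4.08] turn 0.006 F [ 0.4 -0.4 -1.1] gap 0.0852 t 3.4833
```

```bash
python3 -m inch '[0,0,1,0,0,0,1,0,0,0,1,0,0,0,1,0,0,0,0,0]'|tail -4; python3 -m inch '[0,0,0,0,0,0,0,0,0,0,0,0,0,0,0,0,0,0,0,0]' -1 50; python3 -m inch '[0,0,0,0,0,0,0,0,0,0,0,0,0,0,0,0,0,0,0,0]'; python3 -m inch '[0,0,-0.5,0,0,0,-0.5,0,0,0,-0.5,0,0,0,-1,0,0,0,-1,0]'
```

```text
orientation: [0.0, 0.626, 0.78, 0.0]
wrist_force: [-0.7, -0.0, -0.4]
finger_gap: 0.0852
grip_force: 0.0
clock: 4.32
tcp_pos: [0.4902, -0.2509, 0.0234]
orientation: [0.001, 0.626, 0.78, 0.0]
wrist_force: [-0.9, -0.1, -0.4]
finger_gap: 0.0254
grip_force: 0.0
clock: 4.73
tcp_pos: [0.4897, -0.2506, 0.0226]
orientation: [-0.0, 0.626, 0.78, 0.0]
wrist_force: [-0.6, -0.7, -1.0]
finger_gap: 0.0001
grip_force: 0.0
clock: 5.15
tcp_pos: [0.4897, -0.2506, 0.0587]
orientation: [-0.0, 0.626, 0.78, 0.0]
wrist_force: [0.5, 0.3, 0.1]
finger_gap: 0.0001
grip_force: 0.0
```

The fingers closed on nothing, so I'll look.

```bash
python3 -c "
from h import *
ci=eyes.camera_info('wrist');print(ci)
t=eyes.read_camera('wrist')[:,:,::-1]; s=eyes.read_camera('scene')[:,:,::-1]
s=cv2.resize(s[160:340,230:430],None,fx=2.667,fy=2.667)
cv2.imwrite('pics/m1.png',cv2.resize(np.hstack([t,s]),(800,342)))"
```

```text
{'fovy': 61.217134724762715, 'cx': 322.90902397391267, 'cy': 232.04151027000674, 'xyz': array([ 0.47508355, -0.18330608,  0.22553014]), 'orientation': array([0.13528972, 0.98475794, 0.10831878, 0.01468086])}
```

View pics/m1.png

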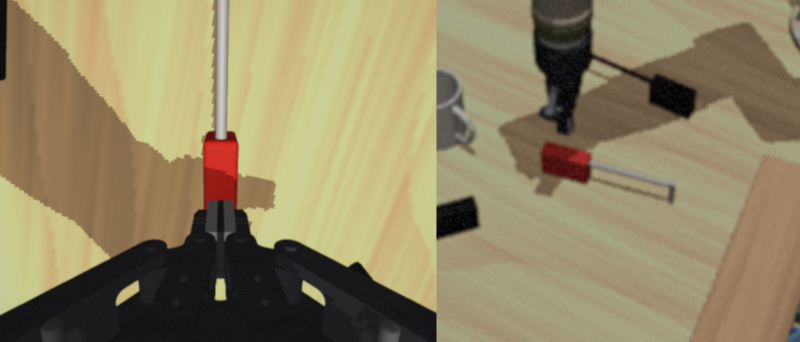

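The rod is still upright but seems to sit ahead of the fingers (handle front at wrist full-res (330,196)). I'll re-measure it.

```bash
python3 - <<'E'
from h import *
np.set_printoptions(precision=4,suppress=True)
ci=eyes.camera_info('wrist'); s=get_state()
print('tcp',s['tcp_pos'],'px',proj('w',s['tcp_pos'],ci),'fingertip px',proj('w',s['tcp_pos']-[0,0,.011],ci))
t=cv2.cvtColor(eyes.read_camera('wrist'),cv2.COLOR_RGB2BGR); cv2.imwrite('pics/w3.png',t)
for n in('top','scene'):
    im=eyes.read_camera(n)[:,:,::-1]; cv2.imwrite(f'pics/{n}2.png',im); im=im.astype(int)
    m=((im[:,:,2]>90)&(im[:,:,1]<70)&(im[:,:,0]<70)).astype(np.uint8)
    k,l,st,ce=cv2.connectedComponentsWithStats(m)
    for i in range(1,k):
        if st[i,4]>60 and 200<ce[i][0]<400: print(n,ce[i],st[i])
im=t.astype(int); m=((im[:,:,2]>75)&(im[:,:,1]<60)&(im[:,:,0]<60)).astype(np.uint8)
y,x=np.where(m); print('wrist red',x.min(),x.max(),y.min(),y.max())
top=cv2.imread('pics/top2.png');sc=cv2.imread('pics/scene2.png')
cv2.imwrite('pics/m2.png',np.hstack([cv2.resize(top[180:280,230:380],(400,267),interpolation=2),cv2.resize(sc[200:280,270:390],(400,267),interpolation=2)]))
E
```

```text
tcp [ 0.4913 -0.2517  0.0602] px [322.3044 280.307 ] fingertip px [322.2792 271.2067]
scene [377.5479  71.9589] [372  69  12   7  73]
scene [300.9692 240.4308] [287 234  28  14 195]
wrist red 296 345 181 293
```

View pics/m2.png

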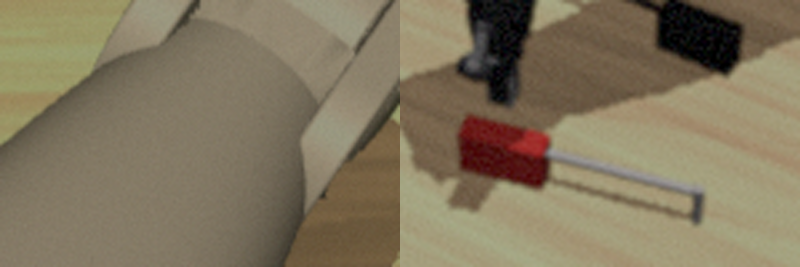

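```bash
python3 - <<'E'
from h import *
np.set_printoptions(precision=1,suppress=True)
T=get_state()['tcp_pos']
for dz in (-.011,0,.011,.022,.033): print(dz,'scene',proj('scene',T+[0,0,dz]),'wrist',proj('wrist',T+[0,0,dz]))
im=cv2.imread('pics/scene2.png').astype(int); g=im.sum(2)
print('scene dark rows at finger'); 
for r in range(222,240): print(r,g[r,290:316].tolist())
w=cv2.imread('pics/w3.png'); print('wrist col 324', [ (r,w[r,324].tolist()) for r in range(262,330,4)])
E
```

```text
-0.011 scene [300.8 238.6] wrist [322.3 271.3]
0 scene [300.7 235.6] wrist [322.3 280.3]
0.011 scene [300.7 232.7] wrist [322.2 290.5]
0.022 scene [300.6 229.7] wrist [322.2 302. ]
0.033 scene [300.5 226.6] wrist [322.2 315.2]
scene dark rows at finger
222 [101, 89, 80, 91, 83, 93, 55, 68, 17, 13, 53, 31, 42, 97, 100, 158, 228, 276, 280, 271, 267, 272, 269, 266, 254, 271]
223 [169, 114, 102, 91, 81, 92, 43, 29, 16, 64, 0, 54, 99, 151, 133, 166, 237, 257, 273, 271, 276, 273, 260, 274, 257, 245]
224 [243, 220, 163, 173, 164, 134, 85, 25, 16, 2, 13, 85, 105, 162, 136, 164, 226, 259, 276, 250, 287, 269, 269, 272, 263, 263]
225 [289, 269, 264, 253, 253, 220, 121, 12, 25, 6, 51, 40, 121, 185, 139, 161, 222, 271, 249, 264, 270, 258, 277, 277, 272, 274]
226 [283, 294, 274, 287, 284, 234, 159, 59, 34, 45, 53, 43, 106, 174, 140, 182, 219, 265, 280, 256, 260, 279, 266, 261, 266, 264]
227 [274, 281, 281, 277, 285, 250, 170, 65, 37, 20, 5, 31, 94, 145, 176, 183, 233, 251, 252, 255, 260, 249, 255, 259, 265, 276]
228 [275, 278, 270, 286, 278, 245, 170, 96, 53, 2, 65, 40, 103, 139, 158, 195, 242, 25
[... 1195 characters left out ...]
61, 271, 262, 285, 267, 268, 276, 289, 293, 290, 298]
238 [136, 149, 160, 146, 176, 168, 149, 116, 166, 147, 178, 137, 170, 154, 173, 195, 202, 216, 266, 288, 281, 277, 287, 312, 358, 359]
239 [151, 134, 165, 156, 155, 124, 172, 159, 155, 127, 159, 147, 170, 157, 152, 138, 156, 205, 244, 253, 256, 269, 281, 341, 388, 418]
wrist col 324 [(262, [13, 24, 148]), (266, [21, 29, 149]), (270, [23, 27, 149]), (274, [20, 25, 148]), (278, [19, 27, 148]), (282, [23, 22, 40]), (286, [18, 17, 19]), (290, [17, 17, 18]), (294, [20, 17, 18]), (298, [15, 17, 20]), (302, [15, 16, 16]), (306, [18, 18, 17]), (310, [25, 26, 25]), (314, [17, 16, 16]), (318, [24, 23, 23]), (322, [17, 16, 20]), (326, [37, 34, 35])]
```

Both views put the shut fingertips about 29 mm higher than assumed (scene row 230 against a predicted 238.6). They closed just above the 44 mm handle, and the rod hasn't moved. I'll reopen and go lower, watching the force.

```bash
Z='[0,0,0,0,0,0,0,0,0,0,0,0,0,0,0,0,0,0,0,0]'; python3 -m inch "[0,0,0,0,0,0,0,0,0,0,0,0,0,0,0,0,0,0,0,0]" 1|tail -2;python3 -m inch "[0,0,0,0,0,0,0,0,0,0,0,0,0,0,0,0,0,0,0,0]" 1|tail -2; python3 -m inch '[0,0,1,0,0,0,1,0,0,0,1,0,0,0,1,0,0,0,0.5,0]'|tail -5; python3 -m inch '[0,0,0.5,0,0,0,0.4,0,0,0,0.3,0,0,0,0.2,0,0,0,0,0]'|tail -5
python3 -c "
from h import *
togo(.4895,-.251,0,102.2)
s=eyes.read_camera('scene')[:,:,::-1]; w=eyes.read_camera('wrist')[:,:,::-1]
cv2.imwrite('pics/m3.png',np.hstack([cv2.resize(s[190:280,260:380],(400,300),interpolation=2),cv2.resize(w,(400,300))]))"
```

```text
finger_gap: 0.0603
grip_force: 0.0
finger_gap: 0.0856
grip_force: 0.0
tcp_pos: [0.4885, -0.2498, 0.0103]
orientation: [-0.002, 0.626, 0.78, -0.0]
wrist_force: [0.2, 0.2, -0.6]
finger_gap: 0.0853
grip_force: 0.0
tcp_pos: [0.4897, -0.2506, -0.0016]
orientation: [-0.0, 0.626, 0.78, 0.0]
wrist_force: [-0.7, -0.4, -0.3]
finger_gap: 0.0856
grip_force: 0.0
tcp [ 0.4897 -0.2506 -0.0016] yaw 102.55 togo cm [-0.03 -0.03 -0.16] turn 0.006 F [-0.7 -0.4 -0.3] gap 0.0856 t 7.0667
```

View pics/m3.png

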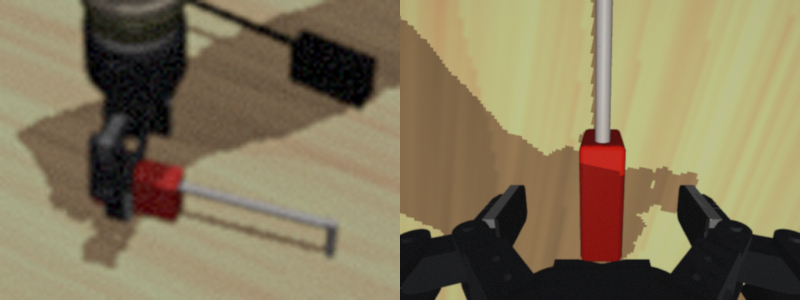

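The fingers now straddle the handle at mid-length, so I'll close them.

```bash
python3 -m inch '[0,0,0,0,0,0,0,0,0,0,0,0,0,0,0,0,0,0,0,0]' -1 70|tail -5; python3 -m inch '[0,0,0,0,0,0,0,0,0,0,0,0,0,0,0,0,0,0,0,0]'|tail -5
```

```text
tcp_pos: [0.4898, -0.2507, -0.0012]
orientation: [0.0, 0.626, 0.78, 0.0]
wrist_force: [1.0, 0.4, -0.8]
finger_gap: 0.0254
grip_force: 0.0
tcp_pos: [0.4901, -0.2509, -0.001]
orientation: [0.0, 0.626, 0.78, 0.0]
wrist_force: [0.2, 0.8, 4.9]
finger_gap: 0.0228
grip_force: 69.4
```

Gripped (gap 22.8 mm, 69 N). Now I'll lift, then check the hang and work out the pre-position.

```bash
python3 -m inch '[0,0,-0.8,0,0,0,-0.8,0,0,0,-0.8,0,0,0,-0.8,0,0,0,-0.7,0]'|tail -5;  python3 -m inch '[0,0,0,0.084,0,0,0,0,0,0,0,0,0,0,0,0,0,0,0,0]'|tail -2; python3 -c "
from h import *
togo(.6628,-.1635,.038,97.7)
im=eyes.read_camera('wrist')[:,:,::-1]; cv2.imwrite('pics/w5.png',im)
s=eyes.read_camera('scene')[:,:,::-1]; cv2.imwrite('pics/s5.png',s)
cv2.imwrite('pics/m5.png',np.hstack([cv2.resize(s[170:290,260:420],(400,300),interpolation=2),cv2.resize(im,(400,300))]))"
```

```text
tcp_pos: [0.49, -0.2508, 0.0388]
orientation: [0.0, 0.626, 0.78, 0.0]
wrist_force: [-0.3, -0.7, -1.6]
finger_gap: 0.0228
grip_force: 68.6
finger_gap: 0.0226
grip_force: 68.6
tcp [ 0.4895 -0.2505  0.0375] yaw 97.8 togo cm [ 6.27 18.35 -0.06] turn 0.002 F [-0.6  0.3 -2.1] gap 0.0226 t 8.8333
```

View pics/m5.png

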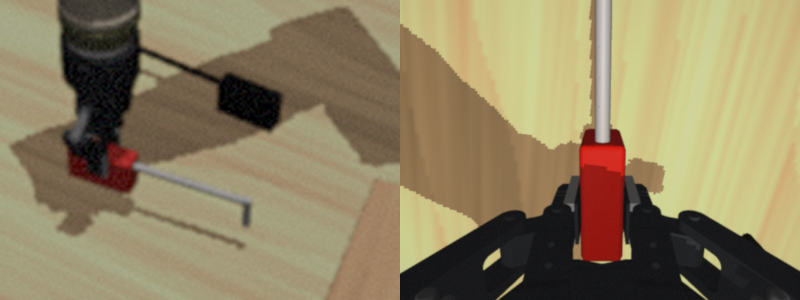

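The rod is lifted level and unslipped (hook at scene px ~(359,252)). Now to the pre-position.

```bash
python3 -c "
from h import *
for z in(.077,.067): print(proj('scene',(.4685,-.097,z)))
"; for i in 1 2; do python3 -m inch '[0.62,1.83,0,0,0.62,1.83,0,0,0.62,1.83,0,0,0.62,1.83,0,0,0.62,1.83,0,0]'|tail -1;done;  python3 -m inch '[0,0,0,0,0,0,0,0,0,0,0,0,0,0,0,0,0,0,0,0]'|tail -3; python3 -c "
from h import *
togo(.6508,-.0743,.038,97.7)
t=eyes.read_camera('top')[:,:,::-1]; s=eyes.read_camera('scene')[:,:,::-1]
cv2.imwrite('pics/t6.png',t);cv2.imwrite('pics/s6.png',s)
cv2.imwrite('pics/m6.png',np.hstack([cv2.resize(t[90:270,110:290],(400,400),interpolation=2),cv2.resize(s[220:380,290:450],(400,400),interpolation=2)]))
a=np.array([.6628,-.1635]);u=np.array([-.134,.991]);h=a+.155*u
print('pred hook top/scene',proj('top',(*h,.077)),proj('scene',(*h,.077)),proj('scene',(*h,.039)))
print('eye px top',proj('top',(.630,.079,.016)),proj('top',(.630+.024*.134,.079-.024*.991,.016)))"
```

```text
[359.00492308 248.69835164]
[358.77505127 251.40415078]
grip_force: 68.9
grip_force: 68.9
wrist_force: [0.5, -0.4, -1.2]
finger_gap: 0.0222
grip_force: 69.0
tcp [ 0.6619 -0.165   0.0376] yaw 97.69 togo cm [ 9.14  0.12 -0.04] turn -0.0 F [ 0.5 -0.4 -1.2] gap 0.0222 t 10.1833
pred hook top/scene [210.13095007 150.94172982] [356.96948631 314.88824449] [356.06527098 324.60482746]
eye px top [173.84254024 164.9054088 ] [185.35710082 163.17332026]
```

View pics/m6.png

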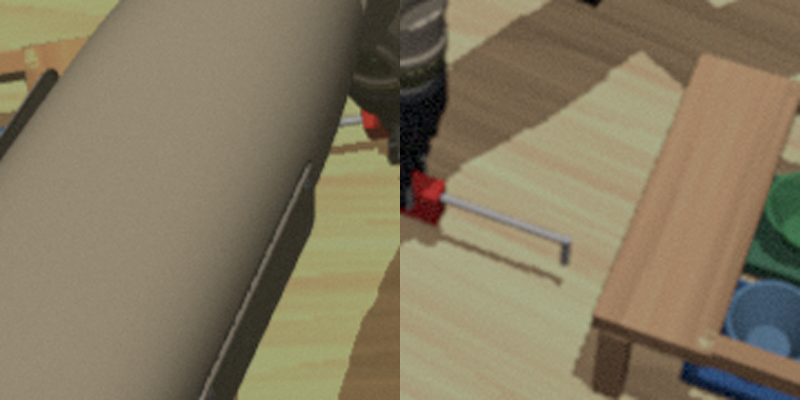

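The hook hangs clear in front of the ledge at scene px (356,317), against a predicted (357,315). That leaves about 15 mm above the ring, so I'll insert.

```bash
for i in 1 2; do python3 -m inch '[0.91,0.01,0,0,0.91,0.01,0,0,0.91,0.01,0,0,0.91,0.01,0,0,0.91,0.01,0,0]'|tail -5;done; python3 -m inch '[0,0,0,0,0,0,0.3,0,0,0,0.4,0,0,0,0.4,0,0,0,0.4,0]'|tail -5;python3 -m inch '[0,0,0.4,0,0,0,0.4,0,0,0,0,0,0,0,0,0,0,0,0,0]'|tail -5; python3 -c "
from h import *
togo(.6508,-.0743,.004,97.7);print(get_state()['ft_torque'])"
```

```text
tcp_pos: [0.6569, -0.118, 0.0377]
orientation: [-0.0, 0.658, 0.753, 0.0]
wrist_force: [0.3, 0.8, -1.2]
finger_gap: 0.0225
grip_force: 69.0
tcp_pos: [0.6514, -0.0733, 0.0377]
orientation: [0.0, 0.658, 0.753, 0.0]
wrist_force: [0.1, 1.0, -1.8]
finger_gap: 0.0224
grip_force: 69.0
tcp_pos: [0.6514, -0.0748, 0.022]
orientation: [-0.0, 0.658, 0.753, -0.0]
wrist_force: [0.2, -0.5, -1.3]
finger_gap: 0.0226
grip_force: 69.0
tcp_pos: [0.6516, -0.0744, 0.0147]
orientation: [0.0, 0.658, 0.753, 0.0]
wrist_force: [0.1, 0.6, -1.4]
finger_gap: 0.0225
grip_force: 69.0
tcp [ 0.6516 -0.0744  0.0147] yaw 97.73 togo cm [ 0.02 -0.08  1.07] turn 0.001 F [ 0.1  0.6 -1.4] gap 0.0225 t 11.95
[-0.01731535  0.00697137 -0.00448236]
```

No contact, so I'll lower the rest and test-pull.

```bash
python3 -m inch '[0,0,0.3,0,0,0,0.3,0,0,0,0.2,0,0,0,0,0,0,0,0,0]'|tail -5; python3 -m inch '[-0.4,0,0,0,-0.4,0,0,0,-0.4,0,0,0,-0.4,0,0,0,-0.4,0,0,0]'|tail -5; python3 -m inch '[-0.4,0,0,0,-0.4,0,0,0,-0.4,0,0,0,-0.4,0,0,0,-0.4,0,0,0]'|tail -5;python3 -c "
from h import *
togo(.6508,-.0743,.004,97.7);print(get_state()['ft_torque'])"
```

```text
tcp_pos: [0.6513, -0.0742, 0.0064]
orientation: [-0.0, 0.658, 0.753, -0.0]
wrist_force: [-0.0, 0.7, -0.6]
finger_gap: 0.0228
grip_force: 69.0
tcp_pos: [0.6543, -0.0941, 0.0066]
orientation: [-0.0, 0.658, 0.753, 0.0]
wrist_force: [0.1, 3.0, -1.9]
finger_gap: 0.0228
grip_force: 69.0
tcp_pos: [0.657, -0.1143, 0.0067]
orientation: [0.0, 0.658, 0.753, 0.0]
wrist_force: [0.7, 2.7, -1.1]
finger_gap: 0.0227
grip_force: 69.0
tcp [ 0.657  -0.1143  0.0067] yaw 97.74 togo cm [ 4.05 -0.08  0.27] turn 0.001 F [ 0.7  2.7 -1.1] gap 0.0227 t 13.2
[ 0.54032789 -0.075064   -0.10045244]
```

It's hooked (3 N drag). Continuing the pull.

```bash
for i in 1 2 3; do python3 -m inch '[-0.4,0,0,0,-0.4,0,0,0,-0.4,0,0,0,-0.4,0,0,0,-0.4,0,0,0]'|sed -n '2p;4p';done; python3 -m inch '[-0.2,0,0,0,-0.2,0,0,0,-0.2,0,0,0,-0.2,0,0,0,-0.2,0,0,0]'|sed -n '2p;4p'; python3 -c "
from h import *
togo(.6508,-.0743,.006,97.7)"
```

```text
tcp_pos: [0.6595, -0.1341, 0.0067]
wrist_force: [-0.8, 3.0, -1.4]
tcp_pos: [0.6622, -0.1539, 0.0066]
wrist_force: [-0.3, 2.3, -1.5]
tcp_pos: [0.665, -0.1738, 0.0067]
wrist_force: [-0.8, 2.1, -1.7]
tcp_pos: [0.6663, -0.1834, 0.0067]
wrist_force: [0.6, 2.2, -1.6]
tcp [ 0.6663 -0.1834  0.0067] yaw 97.74 togo cm [11.02 -0.07  0.07] turn 0.001 F [ 0.6  2.2 -1.6] gap 0.0225 t 14.8667
```

```bash
for i in 1 2; do python3 -m inch '[-0.15,0,0,0,-0.15,0,0,0,-0.15,0,0,0,-0.15,0,0,0,-0.15,0,0,0]'|sed -n '2p;4p';done; python3 -c "
from h import *
togo(.6508,-.0743,.006,97.7)"
```

```text
tcp_pos: [0.6674, -0.1908, 0.0067]
wrist_force: [-0.7, 2.6, -0.8]
tcp_pos: [0.6674, -0.1941, 0.0056]
wrist_force: [0.8, 16.0, -3.3]
tcp [ 0.6674 -0.1941  0.0056] yaw 97.82 togo cm [ 1.21e+01 -1.00e-02  5.00e-02] turn 0.002 F [ 0.8 16.  -3.3] gap 0.0226 t 15.7
```

It reached the stop: the force jumped to 16 N at 121 mm, which is 11 slack plus 110. I'll ease off, lower to the counter and check.

```bash
python3 -m inch '[0.2,0,0,0,0.2,0,0,0,0,0,0.1,0,0,0,0.2,0,0,0,0.2,0]'|sed -n '2p;4p'; python3 -m inch '[0,0,0.1,0,0,0,0.1,0,0,0,0,0,0,0,0,0,0,0,0,0]'|sed -n '2p;4p'; python3 -c "
from h import *
togo(.6508,-.0743,.006,97.7)
s=eyes.read_camera('scene')[:,:,::-1]; w=eyes.read_camera('wrist')[:,:,::-1]
cv2.imwrite('pics/m7.png',np.hstack([cv2.resize(s[220:400,280:520],(400,300),interpolation=2),cv2.resize(w,(400,300))]))"
```

```text
tcp_pos: [0.6679, -0.194, 0.0019]
wrist_force: [-1.7, 3.3, 1.0]
tcp_pos: [0.6677, -0.194, -0.0004]
wrist_force: [1.0, 5.3, 0.5]
tcp [ 6.677e-01 -1.940e-01 -4.000e-04] yaw 97.74 togo cm [12.09 -0.06 -0.64] turn 0.001 F [1.  5.3 0.5] gap 0.0228 t 16.5333
```

View pics/m7.png

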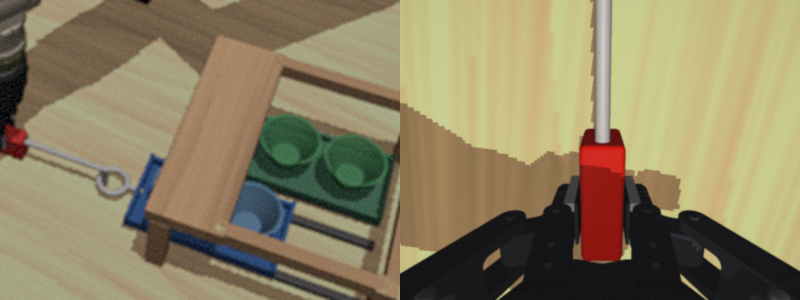

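The blue tray is fully out with its ring around the hook (left crop ~(113,180)) and the green tray is untouched. I'll ease off the remaining tension, set the rod down and release.

```bash
python3 -m inch '[0.1,0,0,0,0.1,0,0.1,0,0,0,0,0,0,0,0,0,0,0,0,0]'|sed -n '2p;4p'; python3 -m inch '[0,0,0,0,0,0,0,0,0,0,0,0,0,0,0,0,0,0,0,0]' 1|tail -3; python3 -m inch '[0,0,0,0,0,0,0,0,0,0,0,0,0,0,0,0,0,0,0,0]'|tail -3; python3 -m inch '[0,0,-1,0,0,0,-2,0,0,0,-2,0,0,0,-3,0,0,0,-3,0]'|sed -n '2p;4p'; python3 -m inch '[-2,0,-2,0,-2,0,-2,0,-2,0,-2,0,-2,0,0,0,-2,0,0,0]'|sed -n '2p;4p'; python3 -c "
from h import *
s=eyes.read_camera('scene')[:,:,::-1];t=eyes.read_camera('top')[:,:,::-1]
cv2.imwrite('pics/m8.png',np.hstack([cv2.resize(s[180:400,210:503],(400,300),interpolation=2),cv2.resize(t,(400,300))]))"
```

```text
tcp_pos: [0.6679, -0.1935, -0.0009]
wrist_force: [-0.9, -1.7, 1.6]
wrist_force: [-0.5, 0.0, -0.0]
finger_gap: 0.0812
grip_force: 0.0
wrist_force: [0.4, 0.3, -0.1]
finger_gap: 0.0853
grip_force: 0.0
tcp_pos: [0.6668, -0.1919, 0.1098]
wrist_force: [0.4, 0.3, 0.3]
tcp_pos: [0.6821, -0.2927, 0.1724]
wrist_force: [0.5, -0.6, 0.4]
```

View pics/m8.png

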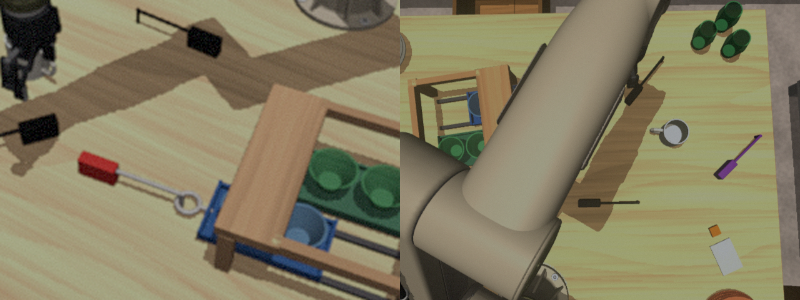

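The rod lies flat with its hook in the ring at crop (188,203). The blue tray is out, the mug and green tray are in place, and the gripper is clear.

```bash
python3 -c "
from workcell import env
print(env.hand_in())"
```

```text
the job is handed in; nothing more can be done
None
```

The blue tray is pulled out to its stop using only the hook, the red-handled rod lies flat on the counter with its hook still in the eye, the green tray and mug were not touched, and the job is handed in at about 19 s of the 48 s allowed.

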